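# Clamp the oak block with the folding-handle screw clamp

## Robot

A 6-joint arm with a two-finger parallel gripper is mounted at the origin on a cart in front of the work surface, level with it; the furniture and walls round the work are solid. World frame = base frame: x ahead of the robot, y to its left, z up, the work surface at z = 0. Lengths are in m, angles in rad, forces in N, time in s.
With the tool pointing down it reaches from about 0.35 to 0.975 m from the base axis. Payload 4.9 kg.
Tool frame: the origin (TCP) lies between the finger pads; the fingertips stand 19 mm ahead of it and the grasp point (between the pads) is the TCP; z points along the fingers, y is the line along which they close (so a half turn about z gives the same grasp; the last joint's range is limited). The gripper opens to 85 mm and grips with 20 to 120 N. Pads are 22 mm wide; open, the fingers measure 114 mm over their backs; the gripper's body (76 mm by 85 mm) begins 54 mm behind the grasp point. The pads swing forward as they close: fully open they stand 13 mm farther back than shut.
Start: joints at [-1.364, 0.053, 1.613, -0, 1.476, -0.119], TCP at [0.2, -0.592, 0.25] pointing down, gripper open.
Joint ranges: [-3.01, 3.01], [-1.01, 2.22], [0.06, 2.58], [-1.02, 4.17], [0.09, 2.62], [-3.14, 3.14]. Speed limits (rad/s): [2.57, 2.57, 3.14, 3.14, 3.14, 3.14].

## Interface

Orientations are given as a rotation vector (axis times angle).
In Python, from station import ctrl gives the robot as it stands. The module is installed in compiled form; this text tells all that it offers.
- The arm moves only by the tool servo_tool, never from a script. Its argument "increments" is a list that holds one entry, the list of rows, each a list of 5 numbers: the finger opening in cm, from 0 to 8.54, then the shift along the tool's x, y, z in cm, then the turn about the tool's z in degrees. A call has 1 to 5 rows; each row is the pose to reach, as a shift and turn from the pose commanded when the call began, along the tool's axes at that moment; what a row does not reach only later rows make up. A row lasts 1/10 s, in which the tool goes at most 50 mm and 8.59 degrees, less where a joint would pass 70% of its speed; a pose out of reach is approached as far as the arm can. A call with a gripper value outside its range is refused whole. The fingers move at their own pace and stop on an object; "newtons" is the grip in N (left out, the last holds). Time passes only in rows, so rows that repeat a pose let the fingers close. It gives the time, the measured TCP pose, the force, the opening and the grip force at its end, in the units of the state.
- ctrl.get_obs(): the state, without advancing time (a new reading comes with each control period).
- ctrl.get_image(name): name is "scene" or "top" or "wrist"; returns a dict with "img" (384x512x3 uint8, red, green, blue), "fx", "fy", "cx", "cy" (pixels), "rvec" (rotation vector, rad) and "tvec" (3), from world to camera coordinates, as OpenCV has them; the wrist camera has in their place "mount" (4x4, takes a point from camera to tool coordinates, whose origin is the TCP and whose axes are the flange's). Camera axes: x right, y down, z forward; pixel columns grow to the right and rows downward; lengths in m; the calibration is good to about 2 mm. A picture is of the moment at which its call begins: read the wrist's pose just before it. There is no depth.
- ctrl.finish_job(): hands the job in; it is judged then, once.
The state is a dict: "t": time; "q": joint angles; "dq": joint speeds; "effort": joint torques, N m; "tool_pos": TCP position; "tool_rot": TCP orientation; "contact_force": force on the tool from outside, world axes, zero at the start; "wrist_torque": the same for the moment, N m; "opening": finger opening in m; "grip_force": force on a finger pad.
Only numpy, scipy, OpenCV 4.12 (cv2) and the standard library are available. Lean on these libraries where they do the work, as an engineer would, in place of code of your own. Each camera call takes 0.05 s, during which the arm holds its last target. There are 200 camera calls.

## Task

Clamp the oak block that stands in the screw clamp: swing the folded crank handle out of the handwheel until it stands fully upright, then crank the wheel clockwise (seen from above) until the block is gripped and the sprung pad on the moving jaw is pushed back more than half of its 8 mm. Then fold the handle back flat over the wheel, leaving the block clamped.

Things in the scene. Friction and masses are not known exactly. Their poses are not given: they have to be found in the camera images.
- wheel_centre (a point): On the upright axis of the aluminium handwheel (146 mm across, level) at the height of the handle's hinge pin, 108 mm above the bench. The wheel's flat web lies 28 mm below this point, rim 23 mm, hub cap 24 mm. The wheel sits on the gearbox of a grey screw clamp, base 130 x 280 x 15 mm, fixed to the bench; place and yaw vary. The rest of the clamp is lower than the web.
- handle_hinge (a point): Middle of the folding crank handle's hinge pin, 53 mm from the wheel axis; goes round with the wheel. The pin is level and tangential, between two lugs (24 mm over both, 1 mm higher than the pin). The handle is a 10 mm round steel stem with a black ball knob at its end that turns freely about the stem. Folded it lies level, inward across the wheel centre; out, it stands upright over the pin.
- knob_centre (a point): Centre of the handle's black ball knob (28 mm in diameter), 56 mm from the hinge pin: folded it lies 3 mm beyond the wheel axis, 28 mm above the wheel's web; upright it is 56 mm above the pin.
- fold (a joint): Angle of the folding handle in rad: 0 folded flat, 1.57 (stop) upright. Stiff hinge (0.12 Nm of friction, about 2 N at the knob): it stays where it is left.
- wheel (a joint): Angle of the handwheel in rad, growing clockwise seen from above; range 0 to 12.5. One turn moves the jaw 20 mm towards the block. Friction 0.15 Nm (about 3 N at the handle); it stays where it is left, also under the clamping force.
- pad (a joint): How far the sprung pad (steel plate 100 x 10 x 38 mm before the moving jaw) is pushed back, in m: 0 free, 0.008 flush against the jaw (stop). Spring 4 N per mm: 32 N when flush, which adds at most 0.1 Nm at the wheel. It starts to move once the block has been pushed against the fixed jaw.
- pad_face (a point): Middle of the sprung pad's front face, which looks at the block (35 mm above the bench).
- fixed_jaw_face (a point): Middle of the fixed jaw's face, 35 mm above the bench, at the clamp's other end from the wheel. The jaw closes along the line from pad_face to this point.
- oak_block: Plain oak block, 45 x 120 x 40 mm, lying on the clamp's base between the fixed jaw and the sprung pad, its 45 mm side (its x) along the closing direction; loose until clamped. Origin at the centre of its underside, z up.
Things that resemble listed ones, but are neither listed nor needed, are in the scene too. Leave any blue or white look-alike of the oak_block alone.

How it is judged:
On the way, in this order (a step that is already met when the one before it is completed fails the run):
1. the handle is swung out upright (within about 10 degrees) (value of joint fold above 1.4 rad), for 0.2 s.
2. with the handle out, the wheel is cranked until the sprung pad is pushed back at least 3.5 mm by the block (value of joint pad above 0.0035 m and value of joint fold above 1 rad and contact force between pad and oak_block above 5 N), for 0.2 s.
At the end, for the whole second after the job is handed in: The handle is folded flat (within 10 degrees), the oak block is level and still clamped, with the sprung pad pushed back at least 3.5 mm of its 8 mm and pressing on the block with more than 5 N, and the wheel is at rest (value of joint fold below 0.17 rad and value of joint pad above 0.0035 m and contact force between pad and oak_block above 5 N and angle between oak_block's own z axis and vertical below 0.08 rad and velocity of joint wheel between -0.1 and 0.1 rad/s); the robot touches nothing.
It also fails if it takes over 72 s, if anything falls off the work surface, if the arm or the gripper's body presses on something with over 40 N, if the wrist force passes 120 N, or if a joint passes its speed limit or range.

## Working session

There is one attempt and no reset: what is moved stays moved. The work goes in short steps, Python scripts to look and compute and a tool call to move; the robot and the scene stay as the last step left them, time stands still between calls to the robot, and variables do not carry over. Pictures are saved under pics/ and viewed, at most 10 in all, crops included, and the job is handed in when it is done.

Besides the shell and the picture viewer there is one more tool, called by a JSON object that holds its "method" and its "body". servo_tool: Moves the arm, as the interface text tells. Its arguments: {"type":"object","properties":{"increments":{"type":"array"},"newtons":{"type":"number"}},"required":["increments"]}

```bash
mkdir -p pics; cat > h.py <<'E'
import numpy as np, cv2
from station import ctrl
def snap(n,f):
    d=ctrl.get_image(n); cv2.imwrite(f,cv2.cvtColor(d['img'],cv2.COLOR_RGB2BGR)); return d
def ray(d,u,v,z):
    R=cv2.Rodrigues(np.array(d['rvec'],float))[0]; t=np.array(d['tvec'],float).ravel()
    c=-R.T@t; r=R.T@np.array([(u-d['cx'])/d['fx'],(v-d['cy'])/d['fy'],1]); return c+r*(z-c[2])/r[2]
def proj(d,P):
    return cv2.projectPoints(np.array(P,float).reshape(-1,3),np.array(d['rvec'],float),np.array(d['tvec'],float),np.array([[d['fx'],0,d['cx']],[0,d['fy'],d['cy']],[0,0,1]],float),None)[0].reshape(-1,2)
E
python3 - <<'E'
from h import *
import pickle
o={n:snap(n,f'pics/{n}0.png') for n in('top','scene')}
pickle.dump(o,open('c.pkl','wb'))
a=np.hstack([cv2.imread(f'pics/{n}0.png') for n in o]); 
for n in o: print(n,o[n]['fx'],o[n]['rvec'],o[n]['tvec'])
s=ctrl.get_obs();print(s['tool_pos'],s['tool_rot'],s['t'])
E
```

```text
top 493.93962864187574 [ 2.16419589 -2.13208912  0.14248783] [-0.15767767  0.49654013  1.11024393]
scene 433.1564366997874 [ 1.80410538 -1.087479    0.69077483] [-0.33923282  0.26127459  0.54920077]
[ 0.19993087 -0.59159898  0.24916388] [-3.09815534e+00 -5.09139515e-01  7.46845996e-05] 0.1
```

View pics/top0.png

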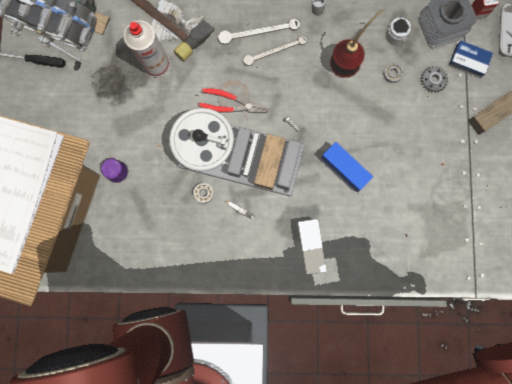

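View pics/scene0.png

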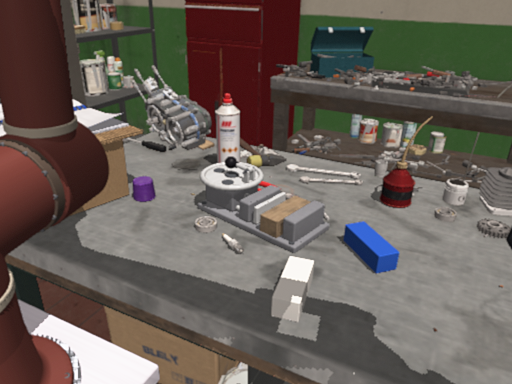

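```bash
python3 - <<'E'
import cv2,numpy as np
a=cv2.imread('pics/top0.png')[90:210,155:315]; b=cv2.imread('pics/scene0.png')[145:250,185:335]
cv2.imwrite('pics/c1.png',cv2.resize(a,None,fx=5,fy=5,interpolation=cv2.INTER_CUBIC))
cv2.imwrite('pics/c2.png',cv2.resize(b,None,fx=5,fy=5,interpolation=cv2.INTER_CUBIC))
E
```

```text
(no output)
```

View pics/c1.png

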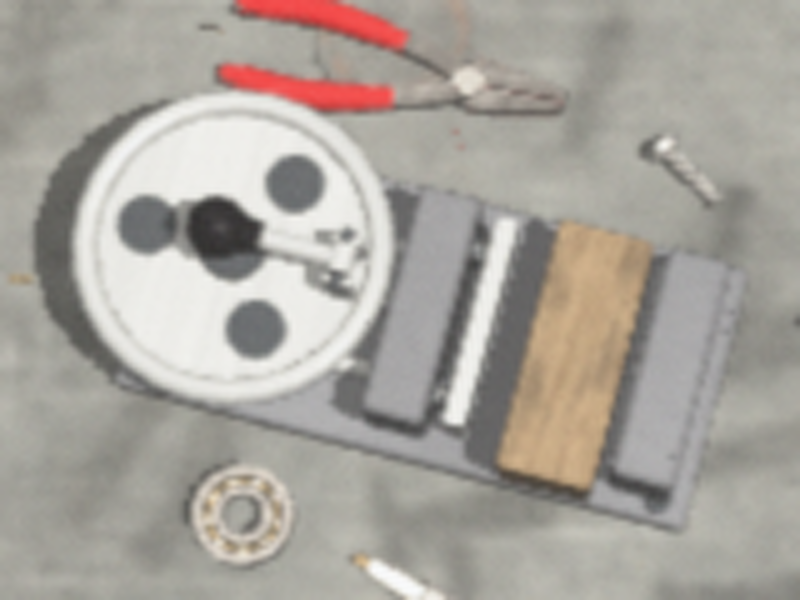

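View pics/c2.png

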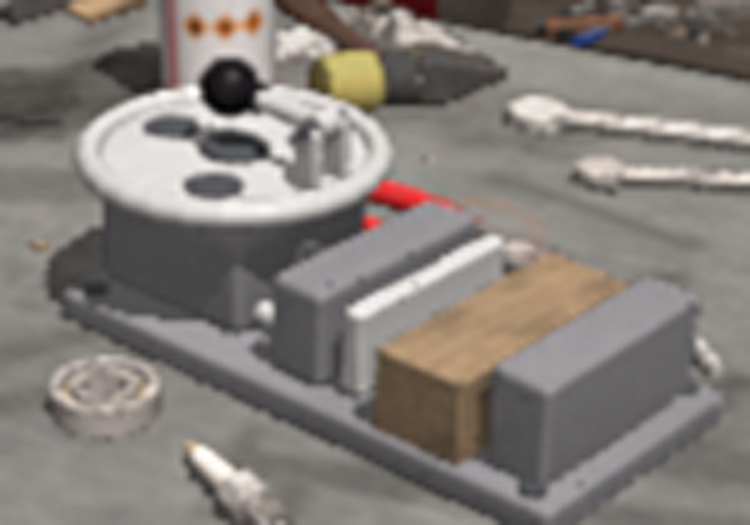

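Top crop: the wheel rim is centred at (233,247), the black knob at (222,228) and the hinge lugs around (338,258). The oak block is the brown one at (575,355), between the pad and the fixed jaw; the blue and white blocks elsewhere are look-alikes. Scene crop: knob at (231,85), lug tops at (308,130) and (342,122).

```bash
python3 - <<'E'
from h import *
import pickle
o=pickle.load(open('c.pkl','rb'));T,S=o['top'],o['scene']
t=lambda u,v:(155+(u-2)/5,90+(v-2)/5)
s=lambda u,v:(185+(u-2)/5,145+(v-2)/5)
W=ray(T,*t(233,247),.085);print('wheel',W)
for p in [(72,247),(395,247),(233,90),(233,405)]: print(' r',np.linalg.norm(ray(T,*t(*p),.085)-W))
print('wheel scene',ray(S,*s(234,150),.083))
K=ray(T,*t(222,228),.108);print('knob',K,ray(S,*s(231,85),.108))
H=ray(T,*t(341,259),.109);print('hinge',H,ray(S,*s(325,127),.109))
print('pad face',ray(T,*t(503,320),.054),'jaw edge',ray(T,*t(645,365),.054))
print('pad ends',ray(T,*t(518,222),.054),ray(T,*t(462,424),.054))
print('block',[ray(T,*t(*p),.055) for p in[(560,220),(652,242),(590,490),(500,465)]])
d=H-W;print(np.hypot(d[0],d[1]),np.degrees(np.arctan2(d[1],d[0])));d=K-H;print(np.hypot(d[0],d[1]),np.degrees(np.arctan2(d[1],d[0])))
R=cv2.Rodrigues(np.array(ctrl.get_obs()['tool_rot']))[0];print(R.round(3))
E
```

```text
wheel [ 0.60834145 -0.0141378   0.085     ]
 r 0.07235315399510747
 r 0.07276701624332461
 r 0.07289044239918321
 r 0.07205522512440532
wheel scene [ 0.60645156 -0.01675653  0.083     ]
knob [ 0.61118358 -0.01205453  0.108     ] [ 0.62071089 -0.00722293  0.108     ]
hinge [ 0.59773111 -0.06487427  0.109     ] [ 0.59648752 -0.068417    0.109     ]
pad face [ 0.58335467 -0.13535129  0.054     ] jaw edge [ 0.56324174 -0.20082245  0.054     ]
pad ends [ 0.62968048 -0.14150835  0.054     ] [ 0.53458096 -0.11742418  0.054     ]
block [array([ 0.63064695, -0.16090996,  0.055     ]), array([ 0.62083855, -0.20349288,  0.055     ]), array([ 0.50480262, -0.17628369,  0.055     ]), array([ 0.51571311, -0.13513884,  0.055     ])]
0.05183405221748027 -101.81182967939463
0.05450590452156078 75.71132669425799
[[ 0.947  0.32  -0.   ]
 [ 0.32  -0.947  0.002]
 [ 0.    -0.002 -1.   ]]
```

{"method": "servo_tool", "body": {"increments": [[[6,3.8,-2.8,0,-8],[6,7.6,-5.6,0,-16],[6,11.4,-8.4,0,-24],[6,15.2,-11.2,0,-32],[6,19,-14,0,-40]]], "newtons": 40}}

```text
t: 0.6
tool_pos: [0.3358, -0.3968, 0.2498]
tool_rot: [-2.734, -1.546, -0.0]
contact_force: [0.8, 0.0, 0.7]
opening: 0.06
grip_force: 0.0
```

```bash
cat >> h.py <<'E'
W=np.array([.608,-.0145]); A=-103.5
def rel(P,yaw=None):
    s=ctrl.get_obs(); R=cv2.Rodrigues(np.array(s['tool_rot']))[0]
    print('t',round(s['t'],2),'pos',np.round(s['tool_pos'],4),'yang',round(np.degrees(np.arctan2(R[1,1],R[0,1])),2),'F',np.round(s['contact_force'],1),'open',round(s['opening'],4),'grip',round(s['grip_force'],1))
    for p in np.atleast_2d(P): print((100*R.T@(p-np.array(s['tool_pos']))).round(2))
E
python3 -c "
from h import *
rel([.609,-.0116,.2])"
```

```text
t 0.6 pos [ 0.3358 -0.3968  0.2498] yang -31.03 F [0.8 0.  0.7] open 0.06 grip 0.0
[47.09  3.55  5.  ]
```

{"method": "servo_tool", "body": {"increments": [[[6,4.8,0.4,0.5,-8],[6,9.6,0.8,1,-16],[6,14.4,1.2,1.5,-17.5],[6,19.2,1.6,2,-17.5],[6,24,2,2.5,-17.5]]]}}

```text
t: 1.1
tool_pos: [0.4777, -0.2021, 0.2248]
tool_rot: [-2.473, -1.938, 0.0]
contact_force: [1.1, -0.3, 1.0]
opening: 0.0604
grip_force: 0.0
```

```bash
python3 -c "
from h import *
rel([.609,-.0116,.2])"
```

```text
t 1.1 pos [ 0.4777 -0.2021  0.2248] yang -13.84 F [ 1.1 -0.3  1. ] open 0.0604 grip 0.0
[21.64  8.19  2.48]
```

{"method": "servo_tool", "body": {"increments": [[[6,4.6,1.7,0.5,0],[6,9.2,3.4,1,0],[6,13.8,5.1,1.5,0],[6,18,6.7,2,0],[6,21.6,8.2,2.5,0]]]}}

```text
t: 1.6
tool_pos: [0.609, -0.0116, 0.1995]
tool_rot: [-2.471, -1.939, 0.001]
contact_force: [-0.5, -0.6, 1.1]
opening: 0.0602
grip_force: 0.0
```

```bash
python3 - <<'E'
from h import *
rel([.609,-.0116,.108])
s=ctrl.get_obs(); d=snap('wrist','pics/w0.png')
R=cv2.Rodrigues(np.array(s['tool_rot']))[0]; M=np.array(d['mount']); 
Rc=R@M[:3,:3]; c=np.array(s['tool_pos'])+R@M[:3,3]
d['rvec']=cv2.Rodrigues(Rc.T)[0]; d['tvec']=-Rc.T@c
import pickle; pickle.dump(d,open('w.pkl','wb'))
print(proj(d,[[.609,-.0116,.108],[.5957,-.066,.108],[.608,-.0145,.085]]))
E
```

```text
t 1.6 pos [ 0.609  -0.0116  0.1995] yang -13.76 F [-0.5 -0.6  1.1] open 0.0602 grip 0.0
[-0.    0.01  9.15]
[[260.22309152 204.61692384]
 [260.21878715 276.01159089]
 [259.80345183 197.368322  ]]
```

View pics/w0.png

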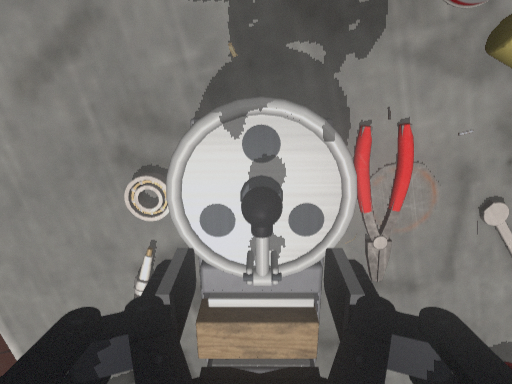

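The wrist view shows the knob at (262,204), within 2 px of the prediction. The rim spans columns 167–356 and rows 98–280, and the hinge is near (262,265).

```bash
python3 - <<'E'
from h import *
import pickle
d=pickle.load(open('w.pkl','rb'))
P=[ray(d,u,v,.082) for u,v in[(261,98),(262,280),(167,190),(356,190)]]
print(np.round(P,4)); print((P[0]+P[1])/2,(P[2]+P[3])/2,np.linalg.norm(P[0]-P[1]),np.linalg.norm(P[2]-P[3]))
print(ray(d,262,204,.108),ray(d,262,267,.108))
print(cv2.Rodrigues(d['rvec'])[0].round(2))
E
```

```text
[[ 0.6258  0.0547  0.082 ]
 [ 0.5923 -0.0864  0.082 ]
 [ 0.5415  0.0067  0.082 ]
 [ 0.6792 -0.027   0.082 ]]
[ 0.60903624 -0.01580811  0.082     ] [ 0.6103606  -0.01014027  0.082     ] 0.14501678551834912 0.1418475411399686
[ 0.61027836 -0.01145131  0.108     ] [ 0.59874742 -0.05897493  0.108     ]
[[ 0.97 -0.24 -0.  ]
 [-0.23 -0.92  0.32]
 [-0.08 -0.31 -0.95]]
```

{"method": "servo_tool", "body": {"increments": [[[5,0,0.1,4,0],[5,0,0.1,7,0],[5,0,0.1,9,0],[2,0,0.1,9,0],[2,0,0.1,9,0]]]}}

```text
t: 2.15
tool_pos: [0.6095, -0.0144, 0.1102]
tool_rot: [2.473, 1.937, 0.0]
contact_force: [-1.2, -0.8, -3.7]
opening: 0.0259
grip_force: 39.5
```

{"method": "servo_tool", "body": {"increments": [[[2,0,0,0,0],[2,0,0,0,0],[2,0,0,0,0]]]}}

```text
t: 2.45
tool_pos: [0.6094, -0.0144, 0.111]
tool_rot: [2.473, 1.937, 0.0]
contact_force: [-1.1, -1.1, -2.9]
opening: 0.0257
grip_force: 39.5
```

```bash
sed -i 's/^W=.*/W=np.array([.609,-.015]); A=-103.6/' h.py; cat >> h.py <<'E'
def arc(a,f,r=.053,h=.108):
    # knob for wheel hinge bearing a (deg) and fold f (rad)
    u=np.array([np.cos(np.radians(a)),np.sin(np.radians(a))]); q=W+u*(r-.056*np.cos(f)); return [*q,h+.056*np.sin(f)]
E
python3 -c "
from h import *
rel([arc(A,f) for f in np.arange(0,1.5,.15)])"
```

```text
t 2.45 pos [ 0.6094 -0.0144  0.111 ] yang -13.84 F [-1.1 -1.1 -2.9] open 0.0257 grip 39.5
[ 0.23 -0.03  0.3 ]
[ 0.17 -0.03 -0.54]
[-0.02 -0.03 -1.36]
[-0.33 -0.02 -2.14]
[-0.75 -0.02 -2.86]
[-1.27 -0.02 -3.52]
[-1.89 -0.02 -4.09]
[-2.58 -0.01 -4.56]
[-3.34 -0.01 -4.92]
[-4.14 -0.01 -5.16]
```

{"method": "servo_tool", "body": {"increments": [[[2,-0.05,0,-0.85,0],[2,-0.25,0,-1.65,0],[2,-0.55,0,-2.45,0],[2,-1,0,-3.15,0],[2,-1.5,0,-3.8,0]]]}}

```text
t: 2.95
tool_pos: [0.6059, -0.0286, 0.1492]
tool_rot: [-2.473, -1.938, -0.002]
contact_force: [2.2, -0.2, -6.8]
opening: 0.0256
grip_force: 39.7
```

```bash
python3 -c "
from h import *
rel([arc(A,f) for f in (.75,1.,1.25,1.5)])"
```

```text
t 2.95 pos [ 0.6059 -0.0286  0.1492] yang -13.83 F [ 2.2 -0.2 -6.8] open 0.0256 grip 39.7
[ 0.19 -0.02  0.3 ]
[-0.88 -0.02 -0.59]
[-2.14 -0.01 -1.2 ]
[-3.51 -0.01 -1.47]
```

{"method": "servo_tool", "body": {"increments": [[[2,-0.6,0,-0.6,0],[2,-1.2,0,-1,0],[2,-2,0,-1.35,0],[2,-2.9,0,-1.65,0],[2,-3.7,0,-1.75,0]]]}}

```text
t: 3.45
tool_pos: [0.5976, -0.0648, 0.1674]
tool_rot: [2.472, 1.937, 0.004]
contact_force: [2.1, 5.0, -1.1]
opening: 0.0258
grip_force: 39.9
```

{"method": "servo_tool", "body": {"increments": [[[2,0,0,0,0],[2,0,0,0,0],[2,0,0,0,0]]]}}

```text
t: 3.75
tool_pos: [0.5975, -0.0652, 0.1673]
tool_rot: [2.471, 1.936, 0.001]
contact_force: [-0.1, 0.6, 3.7]
opening: 0.0255
grip_force: 40.3
```

```bash
python3 - <<'E'
from h import *
rel([arc(A,1.5),arc(A,1.57)])
snap('top','pics/t1.png');d=snap('scene','pics/s1.png')
print(proj(d,[arc(A,1.5),[*arc(A,1.5)[:2],.108]]))
b=np.hstack([cv2.resize(cv2.imread('pics/t1.png')[90:190,155:255],None,fx=4,fy=4),cv2.resize(cv2.imread('pics/s1.png')[105:205,195:295],None,fx=4,fy=4)])
cv2.imwrite('pics/c3.png',b)
E
```

```text
t 3.75 pos [ 0.5975 -0.0652  0.1673] yang -13.84 F [-0.1  0.6  3.7] open 0.0255 grip 40.3
[ 0.24 -0.07  0.34]
[-0.15 -0.07  0.33]
[[247.76397471 145.74120216]
 [247.47892502 169.75881397]]
```

View pics/c3.png

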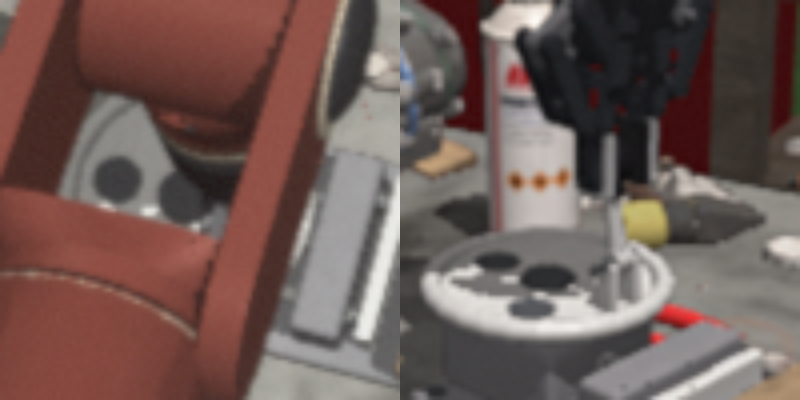

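The stem stands upright in the scene crop, at about (613,200)–(615,300). I'll nudge outward to find the stop.

{"method": "servo_tool", "body": {"increments": [[[2,-0.2,0,0,0],[2,-0.4,0,0,0],[2,-0.5,0,0,0],[2,-0.5,0,0,0]]]}}

```text
t: 4.25
tool_pos: [0.5968, -0.0685, 0.1672]
tool_rot: [2.472, 1.938, 0.005]
contact_force: [1.6, 3.9, 5.0]
opening: 0.0253
grip_force: 40.6
```

```bash
python3 - <<'E'
from h import *
rel([arc(A,1.57)])
E
```

```text
t 4.25 pos [ 0.5968 -0.0685  0.1672] yang -13.8 F [1.6 3.9 5. ] open 0.0253 grip 40.6
[ 0.19 -0.07  0.32]
```

```bash
cat >> h.py <<'E'
def crank(a0,n=5,st=20,r=.053):
    s=ctrl.get_obs(); z=s['tool_pos'][2]
    rel([[*(W+r*np.array([np.cos(np.radians(a)),np.sin(np.radians(a))])),z] for a in a0-st*np.arange(1,n+1)])
    p=s['tool_pos'][:2]-W; print('r',np.hypot(*p),'ang',np.degrees(np.arctan2(p[1],p[0])))
E
python3 -c "
from h import *
crank(-103)"
```

```text
t 4.25 pos [ 0.5968 -0.0685  0.1672] yang -13.8 F [1.6 3.9 5. ] open 0.0253 grip 40.6
[ 0.48 -1.83 -0.  ]
[ 1.38 -3.44 -0.  ]
[ 2.77 -4.64 -0.  ]
[ 4.49 -5.29 -0.  ]
[ 6.34 -5.32  0.  ]
r 0.05488862969945324 ang -102.88067701399125
```

{"method": "servo_tool", "body": {"increments": [[[2,0.5,-1.8,0,0],[2,1.5,-3.4,0,0],[2,2.9,-4.6,0,0],[2,4.6,-5.3,0,0],[2,6.4,-5.3,0,0]]]}}

```text
t: 4.75
tool_pos: [0.561, 0.0047, 0.1674]
tool_rot: [2.467, 1.933, 0.003]
contact_force: [7.8, -8.0, 1.7]
opening: 0.0254
grip_force: 40.7
```

```bash
python3 -c "
from h import *
crank(-203)"
```

```text
t 4.75 pos [0.561  0.0047 0.1674] yang -13.84 F [ 7.8 -8.   1.7] open 0.0254 grip 40.7
[ 1.82  0.51 -0.  ]
[3.25 1.67 0.  ]
[4.19 3.25 0.01]
[4.54 5.06 0.02]
[4.25 6.87 0.03]
r 0.051894823121226924 ang 157.74903438064717
```

```bash
sed -i 's/^W=.*/W=np.array([.6105,-.0165]); A=-103.6/' h.py; python3 -c "
from h import *
crank(-203,r=.0515)"
```

```text
t 4.75 pos [0.561  0.0047 0.1674] yang -13.84 F [ 7.8 -8.   1.7] open 0.0254 grip 40.7
[1.64 0.82 0.  ]
[3.03 1.95 0.  ]
[3.94 3.48 0.01]
[4.28 5.24 0.02]
[4.   7.01 0.04]
r 0.053857368047398484 ang 156.87632512073858
```

{"method": "servo_tool", "body": {"increments": [[[2,1.6,0.7,0,0],[2,3,1.8,0,0],[2,3.9,3.4,0,0],[2,4.2,5.1,0,0],[2,3.9,6.9,0,0]]]}}

```text
t: 5.25
tool_pos: [0.6357, 0.0256, 0.1672]
tool_rot: [2.47, 1.938, -0.008]
contact_force: [-7.4, -5.9, 10.7]
opening: 0.0256
grip_force: 41.5
```

```bash
python3 -c "
from h import *
crank(-303,r=.0515)"
```

```text
t 5.25 pos [0.6357 0.0256 0.1672] yang -13.77 F [-7.4 -5.9 10.7] open 0.0256 grip 41.5
[-0.7   1.81  0.  ]
[-2.06  2.98  0.01]
[-3.73  3.61  0.01]
[-5.52  3.64  0.02]
[-7.21  3.05  0.03]
r 0.04908533184485075 ang 59.10078070457212
```

```bash
sed -i 's/^W=.*/W=np.array([.608,-.0185]); A=-103.6/' h.py; python3 -c "
from h import *
crank(-302,r=.051)"
```

```text
t 5.25 pos [0.6357 0.0256 0.1672] yang -13.77 F [-7.4 -5.9 10.7] open 0.0256 grip 41.5
[-0.94  1.52  0.  ]
[-2.26  2.69  0.01]
[-3.9   3.35  0.01]
[-5.67  3.41  0.02]
[-7.36  2.85  0.03]
r 0.05209729957603258 ang 57.870995029263675
```

{"method": "servo_tool", "body": {"increments": [[[2,-1,1.5,0,0],[2,-2.3,2.6,0,0],[2,-4,3.3,0,0],[2,-5.8,3.3,0,0],[2,-7.5,2.8,0,0]]]}}

```text
t: 5.75
tool_pos: [0.648, -0.0533, 0.167]
tool_rot: [2.467, 1.935, 0.009]
contact_force: [6.5, -0.3, 2.5]
opening: 0.0258
grip_force: 41.0
```

```bash
python3 -c "
from h import *
crank(-402,r=.051)"
```

```text
t 5.75 pos [ 0.648  -0.0533  0.167 ] yang -13.8 F [ 6.5 -0.3  2.5] open 0.0258 grip 41.0
[-1.38 -1.31 -0.01]
[-2.31 -2.82 -0.02]
[-2.67 -4.55 -0.04]
[-2.42 -6.3  -0.05]
[-1.59 -7.86 -0.06]
r 0.05296837728072627 ang -41.01902534025639
```

{"method": "servo_tool", "body": {"increments": [[[2,-1.4,-1.2,0,0],[2,-2.3,-2.8,0,0],[2,-2.7,-4.5,0,0],[2,-2.4,-6.3,0,0],[2,-1.6,-7.8,0,0]]]}}

```text
t: 6.25
tool_pos: [0.5656, -0.0505, 0.1669]
tool_rot: [2.471, 1.935, -0.0]
contact_force: [2.7, -3.2, 5.6]
opening: 0.0256
grip_force: 41.2
```

```bash
python3 -c "
from h import *
crank(-502,r=.051)"
```

```text
t 6.25 pos [ 0.5656 -0.0505  0.1669] yang -13.88 F [ 2.7 -3.2  5.6] open 0.0256 grip 41.2
[ 1.43 -0.98 -0.01]
[ 3.08 -1.64 -0.01]
[ 4.85 -1.7  -0.01]
[ 6.53 -1.15 -0.02]
[ 7.92 -0.06 -0.02]
r 0.05313441786618577 ang -142.95003306203057
```

{"method": "servo_tool", "body": {"increments": [[[2,1.4,-1,0,0],[2,3,-1.6,0,0],[2,4.8,-1.7,0,0],[2,6.5,-1.2,0,0],[2,7.9,-0.1,0,0]]]}}

```text
t: 6.75
tool_pos: [0.5835, 0.0269, 0.167]
tool_rot: [2.469, 1.937, -0.004]
contact_force: [0.2, -8.8, 6.3]
opening: 0.0256
grip_force: 41.2
```

```bash
python3 -c "
from h import *
crank(-602,r=.051)
d=snap('top','pics/t2.png')
cv2.imwrite('pics/c4.png',cv2.resize(cv2.imread('pics/t2.png')[100:200,185:315],None,fx=6,fy=6,interpolation=cv2.INTER_CUBIC))"
```

```text
t 6.75 pos [0.5835 0.0269 0.167 ] yang -13.78 F [ 0.2 -8.8  6.3] open 0.0256 grip 41.2
[ 0.91  1.57 -0.  ]
[ 1.27  3.3  -0.  ]
[1.01 5.05 0.  ]
[0.18 6.62 0.01]
[-1.14  7.8   0.01]
r 0.051615256813451645 ang 118.31400014416343
```

View pics/c4.png

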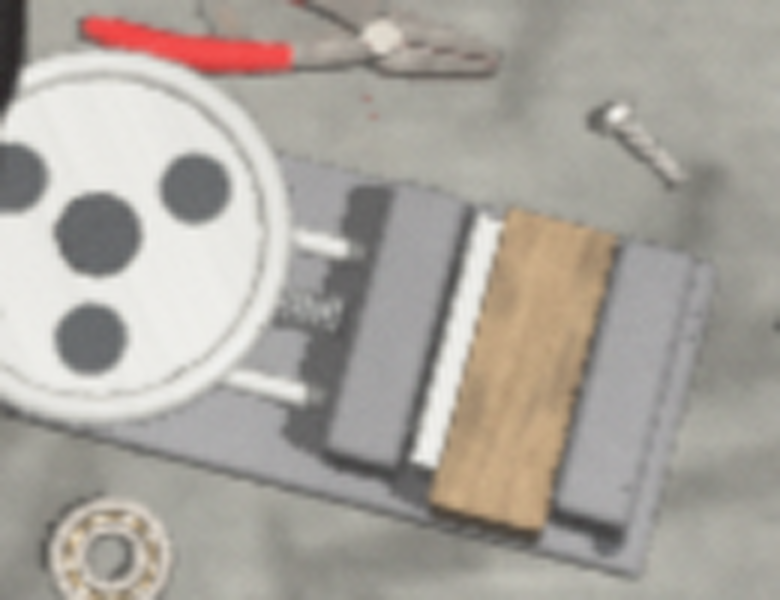

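In the crop the pad is on the block and the block is nearly at the fixed jaw. I'll go on 60° and compare.

{"method": "servo_tool", "body": {"increments": [[[2,0.9,1.5,0,0],[2,1.25,3.2,0,0],[2,1,5,0,0],[2,1,5,0,0]]]}}

```text
t: 7.2
tool_pos: [0.6357, 0.0242, 0.167]
tool_rot: [2.471, 1.937, -0.002]
contact_force: [-0.3, -3.4, 6.6]
opening: 0.0257
grip_force: 41.4
```

```bash
python3 - <<'E'
from h import *
crank(-662,r=.051)
d=snap('top','pics/t3.png')
import pickle
# profiles along the closing line at block level, 3 offsets, averaged
u=np.array([-.245,-.969]);t=np.array([.969,-.245]);c=np.array([.577,-.143])
xs=np.arange(-.06,.09,.0005)
pr=[]
for f in('top0','t2','t3'):
    im=cv2.imread(f'pics/{f}.png').astype(np.float32); acc=0
    for o in np.arange(-.03,.031,.003):
        P=[[*(c+u*x+t*o),.054] for x in xs]; q=proj(d,P).astype(np.float32)
        acc=acc+cv2.remap(im,q[:,0].reshape(1,-1),q[:,1].reshape(1,-1),cv2.INTER_LINEAR)[0]
    pr.append(cv2.resize((acc/21).astype(np.uint8)[None],(len(xs)*2,80)))
cv2.imwrite('pics/c5.png',np.vstack(pr))
E
```

```text
t 7.2 pos [0.6357 0.0242 0.167 ] yang -13.83 F [-0.3 -3.4  6.6] open 0.0257 grip 41.4
[-0.8   1.48  0.  ]
[-2.12  2.66  0.01]
[-3.76  3.32  0.01]
[-5.53  3.38  0.02]
[-7.21  2.83  0.02]
r 0.05087338339494518 ang 57.0232095329644
```

View pics/c5.png

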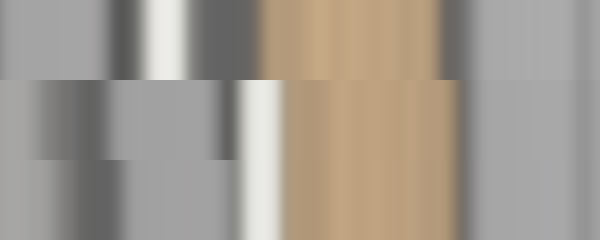

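Profile strips at 4 px/mm: the jaw–pad gap went from 35 px to 18 px to about 6 px, and the block stopped moving. The pad is therefore pushed back about 7 mm, so I can align the fingers and fold.

{"method": "servo_tool", "body": {"increments": [[[2,0,0,0,6.5],[2,0,0,0,13],[2,0,0,0,19.3],[2,0,0,0,19.3]]]}}

```text
t: 7.65
tool_pos: [0.6337, 0.0251, 0.1669]
tool_rot: [-2.764, -1.494, 0.004]
contact_force: [-4.6, -1.6, 8.3]
opening: 0.0255
grip_force: 41.5
```

{"method": "servo_tool", "body": {"increments": [[[2,-0.85,0,0.1,0],[2,-1.65,0,0.25,0],[2,-2.4,0,0.55,0],[2,-3.15,0,0.95,0],[2,-3.8,0,1.5,0]]]}}

```text
t: 8.15
tool_pos: [0.6133, -0.0082, 0.1516]
tool_rot: [2.761, 1.495, -0.002]
contact_force: [-2.7, -2.1, 11.3]
opening: 0.0242
grip_force: 38.3
```

```bash
python3 -c "
from h import *
rel([arc(57,f,.051,.111) for f in (.82,.6,.4,.2,0)])"
```

```text
t 8.15 pos [ 0.6133 -0.0082  0.1516] yang -33.13 F [-2.7 -2.1 11.3] open 0.0242 grip 38.3
[ 0.13  0.11 -0.04]
[-0.67  0.11  0.9 ]
[-1.21  0.11  1.88]
[-1.54  0.11  2.95]
[-1.64  0.11  4.06]
```

{"method": "servo_tool", "body": {"increments": [[[2,-0.5,0,0.7,0],[2,-0.9,0,1.5,0],[2,-1.3,0,2.4,0],[2,-1.6,0,3.3,0],[2,-1.8,0,4.1,0]]]}}

```text
t: 8.65
tool_pos: [0.5997, -0.03, 0.1096]
tool_rot: [2.756, 1.491, -0.027]
contact_force: [-14.2, -23.0, 10.3]
opening: 0.0205
grip_force: 26.6
```

{"method": "servo_tool", "body": {"increments": [[[2,0,0,0.2,0],[2,0,0,0.2,0]]]}}

```text
t: 8.85
tool_pos: [0.599, -0.0304, 0.1057]
tool_rot: [2.757, 1.491, -0.03]
contact_force: [-12.8, -25.2, 6.7]
opening: 0.0205
grip_force: 27.5
```

```bash
python3 -c "
from h import *
rel([arc(57,f,.051,.111) for f in (.2,0)])
snap('scene','pics/s4.png')
cv2.imwrite('pics/c6.png',cv2.resize(cv2.imread('pics/s4.png')[105:255,185:345],None,fx=4,fy=4))"
```

```text
t 8.85 pos [ 0.599  -0.0304  0.1057] yang -33.2 F [-12.8 -25.2   6.7] open 0.0205 grip 27.5
[ 1.07  0.1  -1.66]
[ 0.98  0.11 -0.55]
```

View pics/c6.png

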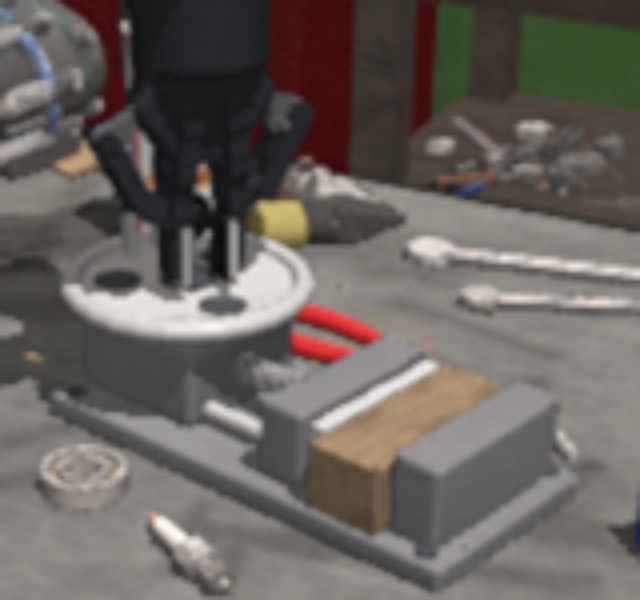

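The fingers overran the knob inward, so I'll release, rise and check.

{"method": "servo_tool", "body": {"increments": [[[5.5,0,0,0,0],[5.5,0,0,0,0],[5.5,0,0,-2,0],[5.5,0,0,-5,0],[5.5,0,0,-9,0]]]}}

```text
t: 9.4
tool_pos: [0.6014, -0.0216, 0.195]
tool_rot: [-2.759, -1.495, 0.01]
contact_force: [0.8, -0.6, 0.0]
opening: 0.0549
grip_force: 0.0
```

```bash
python3 - <<'E'
from h import *
rel([.609,-.015,.2])
s=ctrl.get_obs(); d=snap('wrist','pics/w1.png')
R=cv2.Rodrigues(np.array(s['tool_rot']))[0]; M=np.array(d['mount']); 
Rc=R@M[:3,:3]; c=np.array(s['tool_pos'])+R@M[:3,3]
d['rvec']=cv2.Rodrigues(Rc.T)[0]; d['tvec']=-Rc.T@c
W0=np.array([.609,-.0148]);u=np.array([np.cos(1.0),np.sin(1.0)])
for f in(0,.3,.6): print(f,proj(d,[*(W0+u*(.053-.056*np.cos(f))),.108+.056*np.sin(f)]))
snap('scene','pics/s5.png')
a=cv2.imread('pics/w1.png');b=cv2.resize(cv2.imread('pics/s5.png')[130:226,195:323],None,fx=2.25,fy=4)
b=cv2.resize(cv2.imread('pics/s5.png')[135:215,190:270],(288,288),interpolation=cv2.INTER_CUBIC)
cv2.imwrite('pics/c7.png',np.hstack([a[:,:],cv2.copyMakeBorder(b,0,96,0,0,cv2.BORDER_CONSTANT)]))
E
```

```text
t 9.4 pos [ 0.6014 -0.0216  0.195 ] yang -33.11 F [ 0.8 -0.6  0. ] open 0.0549 grip 0.0
[ 0.97  0.27 -0.51]
0 [[264.80383161 196.76748206]]
0.3 [[265.01830154 202.15490218]]
0.6 [[265.23018733 199.59039149]]
```

View pics/c7.png

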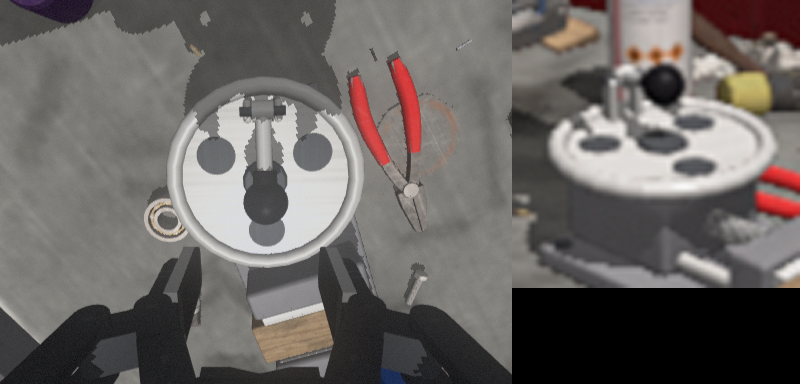

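```bash
python3 - <<'E'
from h import *
import pickle
d=pickle.load(open('c.pkl','rb'))['scene']
W0=np.array([.609,-.0148])
for a,fs in((-103.5,(0,)),(57,(0,.15,.3,.45))):
  a=np.radians(a);u=np.array([np.cos(a),np.sin(a)])
  for f in fs: print(f,proj(d,[*(W0+u*(.053-.056*np.cos(f))),.108+.056*np.sin(f)]))
for n in('scene0','s5'):
  g=cv2.imread(f'pics/{n}.png')[145:185,215:250].max(2); m=(g<45).astype(np.uint8)
  k,l,st,c=cv2.connectedComponentsWithStats(m); i=1+st[1:,4].argmax(); print(n,st[i],c[i]+[215,145])
E
```

```text
0 [[230.17769904 163.579861  ]]
0 [[231.7533442  164.37442798]]
0.15 [[231.6050633  160.83761049]]
0.3 [[231.20158896 157.17410808]]
0.45 [[230.55161466 153.4776403 ]]
scene0 [11 13 11 10 73] [230.56164384 162.46575342]
s5 [11  9 11 10 78] [231.33333333 158.56410256]
```

The knob sits 3.9 px above its folded reference, so fold is about 0.2 rad. I'll press it down with closed fingertips.

{"method": "servo_tool", "body": {"increments": [[[0,0.6,0.3,0,0],[0,0.6,0.3,0,0],[0,0.6,0.3,1.5,0],[0,0.6,0.3,3,0],[0,0.6,0.3,3.5,0]]]}}

```text
t: 10.0
tool_pos: [0.6072, -0.0182, 0.1579]
tool_rot: [-2.759, -1.494, 0.009]
contact_force: [-0.9, 0.2, -0.6]
opening: -0.0001
grip_force: 0.0
```

{"method": "servo_tool", "body": {"increments": [[[0,0,0,0.5,0],[0,0,0,1,0],[0,0,0,1.5,0],[0,0,0,2,0],[0,0,0,2,0]]]}}

```text
t: 10.5
tool_pos: [0.6095, -0.0186, 0.1423]
tool_rot: [-2.763, -1.495, 0.001]
contact_force: [-0.8, -0.5, 0.6]
opening: -0.0002
grip_force: 0.3
```

{"method": "servo_tool", "body": {"increments": [[[0,0,0,0.2,0],[0,0,0,0.4,0],[0,0,0,0.4,0]]]}}

```text
t: 10.8
tool_pos: [0.6103, -0.0189, 0.1401]
tool_rot: [2.761, 1.495, 0.002]
contact_force: [-2.4, -2.3, 4.7]
opening: 0.0
grip_force: 2.2
```

{"method": "servo_tool", "body": {"increments": [[[0,0,0,-3,0],[0,0,0,-7,0],[0,0,0,-11,0]]]}}

```text
t: 11.1
tool_pos: [0.6091, -0.0181, 0.2489]
tool_rot: [-2.761, -1.495, 0.001]
contact_force: [0.6, 0.2, 0.9]
opening: -0.0002
grip_force: 0.0
```

```bash
python3 - <<'E'
from h import *
snap('scene','pics/s6.png');rel([.6,0,.2])
for n in('scene0','s5','s6'):
  g=cv2.imread(f'pics/{n}.png')[145:185,215:250].max(2); m=(g<45).astype(np.uint8)
  k,l,st,c=cv2.connectedComponentsWithStats(m); i=1+st[1:,4].argmax(); print(n,st[i],c[i]+[215,145])
E
```

```text
t 11.15 pos [ 0.6127 -0.0185  0.2586] yang -33.12 F [2.2 0.5 4.9] open -0.0001 grip 0.0
[ 0.83 -2.14  5.85]
scene0 [11 13 11 10 73] [230.56164384 162.46575342]
s5 [11  9 11 10 78] [231.33333333 158.56410256]
s6 [11 14 12 11 84] [231.55952381 163.95238095]
```

The knob is now at its fully folded position (163.95 px, 163.3 px expected). As a final numeric check, I'll compare the pad gap with the clamped picture t3.

```bash
python3 - <<'E'
from h import *
d=snap('top','pics/t7.png')
u=np.array([-.245,-.969]);t=np.array([.969,-.245]);c=np.array([.577,-.143]);xs=np.arange(-.03,.07,.001)
for f in('t2','t3','t7'):
    im=cv2.imread(f'pics/{f}.png',0).astype(np.float32); acc=0
    for o in np.arange(-.03,.031,.003):
        q=proj(d,[[*(c+u*x+t*o),.054] for x in xs]).astype(np.float32)
        acc=acc+cv2.remap(im,q[:,0].reshape(1,-1),q[:,1].reshape(1,-1),cv2.INTER_LINEAR)[0]
    print(f,(acc/21).astype(int)[:50:1])
s=ctrl.get_obs();print(s['tool_pos'],s['dq'].round(3) if hasattr(s['dq'],'round') else s['dq'])
E
```

```text
t2 [156 159 160 161 161 161 161 161 161 161 161 161 161 161 162 162 162 162
 162 162 161 158 152 142 129 114 101  97 109 135 166 194 216 227 231 233
 233 230 222 207 184 164 156 156 156 156 155 154 155 155]
t3 [124 137 147 154 158 160 160 161 161 161 161 161 161 162 162 161 161 161
 162 162 162 162 162 161 159 155 148 140 138 147 167 192 214 226 231 233
 233 230 222 207 184 164 156 156 156 155 155 154 154 155]
t7 [125 138 148 155 158 160 160 161 161 161 161 161 161 161 161 161 162 162
 162 162 162 162 162 161 159 154 147 139 137 146 166 191 214 226 231 233
 233 230 222 207 184 164 156 156 156 155 155 154 154 155]
[ 0.61295827 -0.01860583  0.25677009] [ 0.002  0.038  0.074 -0.002 -0.035 -0.002]
```

```bash
python3 -c "
from h import *
print(ctrl.finish_job())"
```

```text
the job is handed in; nothing more can be done
None
```

I handed the job in at about 11 s of robot time: the block is clamped, the pad is pushed back about 7 mm by image measurement, and the handle is folded flat. The hand-in call gave no verdict.

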